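Ready the marking-out place: templates to the next rail, straightedge to the board

TASK

Get the marking-out place ready: move every template hanging on the left-hand rail off its free end, over the end stops, onto the next rail on the right, so that they all hang freely there. Also lay the straightedge flat on the work surface, flush along the front edge of the clamped bamboo board (the long edge facing the robot) and about in the middle of it. Leave the tin, the stapler and the two marker pens where they stand.

Things in the scene. Friction and masses are not known exactly. Their poses are not given: they have to be found in the camera images.
- rail_a: Storage rail, on the robot's left, fixed: a level round steel bar 10 mm thick, its top 165 mm above the work surface. Origin on the work surface below its free (right-hand) end; the bar runs 230 mm along its +y to a 16 mm post with a 50 x 70 x 8 mm foot. The end stop, an 8 mm round pin, stands up at the free end (x = y = 0) to 175 mm, 10 mm over the bar's top.
- rail_b: Working rail, the next one, on the robot's right, fixed: same bar, heights, post and end stop as rail_a, but running the other way: from the free end with its stop (origin below it, on the work surface) 230 mm along its own -y to the post. The free ends face each other across 65 to 90 mm, up to 10 mm out of line and a few degrees askew.
- board: Bamboo board lying on the work surface, fixed by a silver hold-down clamp: 70 mm (x) by 260 mm (y) by 12 mm thick. Origin at the centre of its underside. Its front edge, a straight upright face along y towards the robot, lies at x = -35 mm; the clamp, 60 mm high, sits at its back edge at y = +95 mm (over x = 0 to 67 mm).
- straightedge: Loose aluminium straightedge, 40 mm wide (x), 220 mm long (y), 8 mm thick, 0.25 kg. Origin at the centre of its underside, z up; alike either way round. A black upright grip stands along its middle: 14 mm thick (x), 70 mm long (y), from 8 to 55 mm above its underside.
- tin: Bystander: stainless steel tin with a clip-on lid, 94 mm across, 82 mm tall; origin at the centre of its underside.
- stapler: Bystander: yellow stapler lying on the work surface, 36 x 140 x 50 mm, long along its y; origin at the centre of its underside.
- pen0: Bystander: violet marker pen standing upright, 20 mm across, 125 mm tall; origin at the centre of its foot.
- pen1: Bystander: a second violet marker pen, same as pen0.
- template_disc: Plywood marking template, 8 mm thick (y), 80 g; may be absent. Closed window 36 mm wide (x), z 57 to 97 mm; its upper edge, an inverted V 4 mm deep with its apex at z = 97, rests on the bar's top (y along bar; may lean a little). Frame 54 mm wide, z 47 to 106. Grip tab on top 26 mm wide (x), to z = 149. Below: a round disc 52 mm across. Origin 97 mm under the apex.
- template_square: Plywood marking template, 8 mm thick (y), 80 g; may be absent. Closed window 36 mm wide (x), z 57 to 97 mm; its upper edge, an inverted V 4 mm deep with its apex at z = 97, rests on the bar's top (y along bar; may lean a little). Frame 54 mm wide, z 47 to 106. Grip tab on top 26 mm wide (x), to z = 149. Below: a 48 mm square. Origin 97 mm under the apex.
- template_diamond: Plywood marking template, 8 mm thick (y), 80 g; may be absent. Closed window 36 mm wide (x), z 57 to 97 mm; its upper edge, an inverted V 4 mm deep with its apex at z = 97, rests on the bar's top (y along bar; may lean a little). Frame 54 mm wide, z 47 to 106. Grip tab on top 26 mm wide (x), to z = 149. Below: a 36 mm square on its corner. Origin 97 mm under the apex.
- template_strip: Plywood marking template, 8 mm thick (y), 80 g; may be absent. Closed window 36 mm wide (x), z 57 to 97 mm; its upper edge, an inverted V 4 mm deep with its apex at z = 97, rests on the bar's top (y along bar; may lean a little). Frame 54 mm wide, z 47 to 106. Grip tab on top 26 mm wide (x), to z = 149. Below: a narrow upright strip 22 x 48 mm. Origin 97 mm under the apex.
- template_bar: Plywood marking template, 8 mm thick (y), 80 g; may be absent. Closed window 36 mm wide (x), z 57 to 97 mm; its upper edge, an inverted V 4 mm deep with its apex at z = 97, rests on the bar's top (y along bar; may lean a little). Frame 54 mm wide, z 47 to 106. Grip tab on top 26 mm wide (x), to z = 149. Below: a level bar 76 x 22 mm, z 27 to 48. Origin 97 mm under the apex.
Things that resemble listed ones, but are neither listed nor needed, are in the scene too. Leave any turquoise look-alike of the template_disc alone. Leave any turquoise look-alike of the template_bar alone.

How it is judged:
By the outcome, as a careful person would: the job done as asked, in the order asked, and still so for the second after the job is handed in, with the robot touching nothing.
Of template_disc, template_square, template_diamond, template_strip, template_bar only 3 to 5 are there at a start; the rules pass over those that are not, and their reading is None.
At some moment in a run one of straightedge may be knocked a few centimetres aside while the robot is not near it.
It also fails if it takes over 210 s, if anything falls off the work surface, if the arm or the gripper's body presses on something with over 40 N, if the wrist force passes 120 N, or if a joint passes its speed limit or range.

ROBOT

A 6-joint arm with a two-finger parallel gripper is mounted at the origin on the work surface. World frame = base frame: x ahead of the robot, y to its left, z up, the work surface at z = 0. Lengths are in m, angles in rad, forces in N, time in s.
With the tool pointing down it reaches from about 0.3 to 0.775 m from the base axis. Payload 14.6 kg.
Tool frame: the origin (TCP) lies at the very end of the fingers, on their centre line; the grasp point (between the pads) lies 19 mm behind it; y points along the fingers, z is the direction in which the jaws open and shut, and the axes are right-handed (so a half turn about y gives the same grasp; the last joint's range is limited). The gripper opens to 94 mm and grips with 3 to 60 N. Pads are 16 mm wide; open, the fingers measure 119 mm over their backs; the gripper's body (75 mm by 177 mm) begins 78 mm behind the grasp point.
Start: joints at [1.119, 0.3, 1.521, -0, 1.321, -0.067], TCP at [0.206, 0.51, 0.205] pointing down, gripper open.
Joint ranges: [-3.03, 3.03], [-0.79, 2.21], [0.23, 2.52], [-1.04, 4.18], [0, 3.07], [-2.55, 2.55]. Speed limits (rad/s): [2.22, 2.22, 2.57, 3.14, 3.14, 3.14].

INTERFACE

Orientations are given as [roll, pitch, yaw] about the fixed x, y, z axes, in that order (R = Rz(yaw) Ry(pitch) Rx(roll)).
In Python, from station import get_obs, camera, hand_in, masks_of gives the robot as it stands.
- The arm moves only by the shell command python3 -m jog 'ROWS' [FORCE]. ROWS is text: rows parted by semicolons, each of 7 numbers parted by spaces: the shift along the world's x, y, z in mm, then the turn, a rotation vector about the world's x, y, z in degrees, then the closure, from 0 (fully open) to 1 (shut). A call has 1 to 10 rows; each row is the pose to reach, as a shift and turn from the pose measured when the call began; what a row does not reach only later rows make up. A row lasts 1/12 s, in which the tool goes at most 41.7 mm and 7.16 degrees, less where a joint would pass 70% of its speed; a pose out of reach is approached as far as the arm can. A call with a gripper value outside its range is refused whole. The fingers move at their own pace and stop on an object; FORCE is the grip in N (left out, the last holds). Time passes only in rows, so rows that repeat a pose let the fingers close. It gives the time, the measured TCP pose, the force and the opening at its end, in the units of the state.
- get_obs(): the state, without advancing time (a new reading comes with each control period).
- camera(name): name is "scene" or "top" or "wrist"; returns a dict with "img" (420x560x3 uint8, red, green, blue), "range_z" (420x560 float32, m along the optical axis (not along the pixel's ray), 0 where there is no reading), "fx", "fy", "cx", "cy" (pixels), "rvec" (rotation vector, rad) and "tvec" (3), from world to camera coordinates, as OpenCV has them. Camera axes: x right, y down, z forward; pixel columns grow to the right and rows downward; lengths in m; the calibration is good to about 2 mm. A picture is of the moment at which its call begins.
- hand_in(): hands the job in, once; it reports no verdict.
Trained networks look in the newest picture that a camera, given by its name, has taken for a name from the list of things; names that differ only in an ending like _2 or _b are one class to them, and where a whole thing is asked for, a point or a joint stands for the part that bears it (a point fixed in the world has none). Each returns a list of dicts, best first, with "conf" (0 to 1); they miss things now and then, are a little off and sometimes report something else, mostly with a low value. They report only what shows in the picture. A call takes as long as a camera call. They do not tell look-alikes from the thing itself.
- masks_of(thing, camera): "mask" (420x560 bool, what is visible of it) and "extent" ([left, top, right, bottom] in pixels, round what is visible of it).
The state is a dict: "time_s": time; "qpos": joint angles; "joint_vel": joint speeds; "tau": joint torques, N m; "ee_pos": TCP position; "eef_rot": TCP orientation; "force": force on the tool from outside, world axes, zero at the start; "moment": the same for the moment, N m; "grip_width": finger opening in m.
Only numpy, scipy, OpenCV 4.12 (cv2) and the standard library are available. Lean on these libraries where they do the work, as an engineer would, in place of code of your own. Each camera call takes 0.05 s, during which the arm holds its last target.

## Working session

There is one attempt and no reset: what is moved stays moved. The work goes in short steps, Python scripts to look and compute and a shell command to move; the robot and the scene stay as the last step left them, time stands still between calls to the robot, and variables do not carry over. Pictures are saved under pics/ and viewed, and the job is handed in when it is done.

```bash
mkdir -p pics; ls
python3 - <<'E'
from station import *
import cv2
for n in ["scene","top","wrist"]:
    c=camera(n); cv2.imwrite(f"pics/{n}0.png",c["img"][:,:,::-1]); print(n,c["fx"],c["cx"],c["cy"],c["rvec"],c["tvec"])
o=get_obs(); print(o)
E
```

```text
pics
scene 532.6744825946992 265.41975341361564 214.56283827666053 [ 1.16514725  2.14964619 -1.10972507] [ 0.34421897 -0.21569126  1.76552339]
top 395.7376069652813 284.59165455809256 211.89420063444408 [ 2.1492408  -2.12712869  0.13781331] [-0.02917647  0.58989269  0.99984889]
wrist 314.64527928513496 279.98217043073623 210.28250654083962 [-2.41538186 -1.62907047 -0.21787661] [-0.54982256 -0.02675499  0.3905444 ]
{'time_s': 0.15, 'qpos': array([ 1.11941163e+00,  3.00339287e-01,  1.52140174e+00, -1.20835212e-05,
        1.32073407e+00, -6.65943052e-02]), 'joint_vel': array([-0.00089358, -0.00102806, -0.00498777,  0.00064477,  0.00120153,
        0.0016389 ]), 'tau': array([ 1.28254349e-03, -5.31963801e+01, -3.52817202e+01,  7.08962604e-02,
        2.37279228e-02, -5.03856097e-05]), 'ee_pos': array([0.20636817, 0.50960542, 0.20503452]), 'eef_rot': array([-1.57167759e+00,  4.70430926e-05, -3.84787415e-01]), 'force': array([-0.52722508, -0.20103692, -0.05528892]), 'moment': array([-0.00446117,  0.02737064,  0.00958959]), 'grip_width': 0.09408101354558468}
```

View pics/scene0.png

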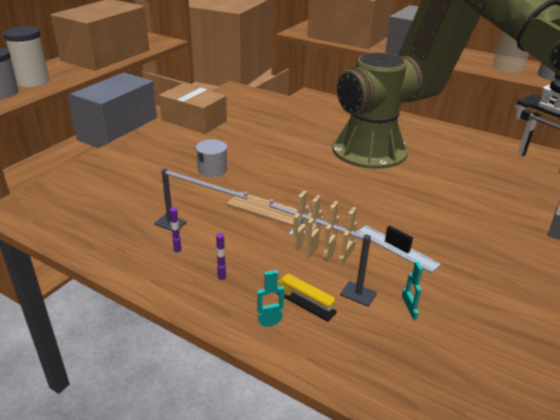

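View pics/top0.png

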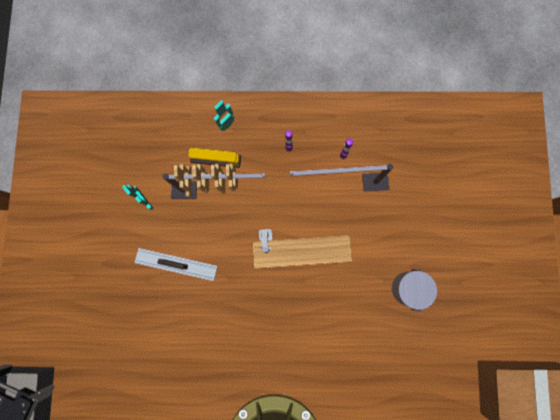

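View pics/wrist0.png

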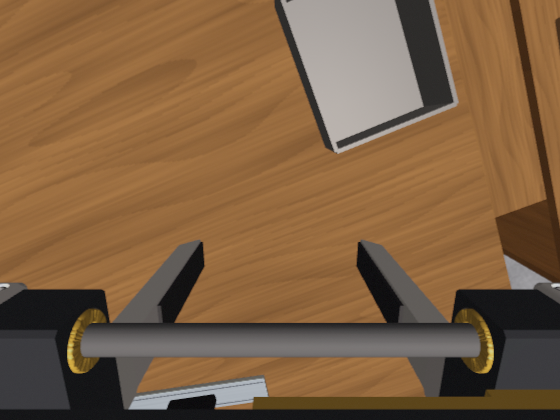

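```bash
cat > h.py <<'E'
from station import *
import cv2, numpy as np
def cam(n,save=None):
    c=camera(n)
    if save: cv2.imwrite(f"pics/{save}.png",c["img"][:,:,::-1])
    R=cv2.Rodrigues(np.array(c["rvec"]))[0]; c["R"]=R; c["t"]=np.array(c["tvec"]); c["C"]=-R.T@c["t"]
    z=c["range_z"]; v,u=np.mgrid[:420,:560]
    P=np.stack([(u-c["cx"])/c["fx"]*z,(v-c["cy"])/c["fy"]*z,z],-1)
    W=(P-c["t"])@R; W[z==0]=np.nan; c["W"]=W
    return c
def proj(c,p):
    q=np.asarray(p)@c["R"].T+c["t"]; return np.stack([q[...,0]/q[...,2]*c["fx"]+c["cx"],q[...,1]/q[...,2]*c["fy"]+c["cy"]],-1)
def ray(c,uv,zpl):
    d=np.array([(uv[0]-c["cx"])/c["fx"],(uv[1]-c["cy"])/c["fy"],1])@c["R"]
    return c["C"]+d*(zpl-c["C"][2])/d[2]
E
python3 - <<'E'
from h import *
np.set_printoptions(precision=3,suppress=True)
for n in ["top","scene"]:
    c=cam(n); print(n,c["C"])
    for t in ["rail_a","rail_b","board","straightedge","tin","stapler","pen0","template_disc","template_square","template_diamond","template_strip","template_bar"]:
        for m in masks_of(t,n):
            if m["conf"]<.3: continue
            p=c["W"][m["mask"]]; p=p[~np.isnan(p[:,0])]
            if len(p): print(t,round(m["conf"],2),m["extent"],len(p),np.percentile(p,[2,50,98],axis=0).round(3).tolist())
E
```

```text
top [ 0.439 -0.041  1.074]
rail_a 0.97 [164.1, 173.2, 266.2, 201.6] 630 [[0.631, 0.031, 0.001], [0.655, 0.24, 0.101], [0.675, 0.291, 0.169]]
rail_a 0.62 [291.7, 160.6, 393.4, 190.9] 798 [[0.661, -0.3, 0.005], [0.676, -0.253, 0.099], [0.703, -0.06, 0.168]]
rail_b 0.97 [164.1, 173.2, 266.2, 201.6] 630 [[0.631, 0.031, 0.001], [0.655, 0.24, 0.101], [0.675, 0.291, 0.169]]
rail_b 0.62 [291.7, 160.6, 393.4, 190.9] 798 [[0.661, -0.3, 0.005], [0.676, -0.253, 0.099], [0.703, -0.06, 0.168]]
board 0.81 [252.7, 229.5, 350.5, 268.4] 2651 [[0.452, -0.193, 0.007], [0.491, -0.062, 0.012], [0.534, 0.055, 0.056]]
straightedge 0.82 [137.3, 247.4, 215.6, 274.9] 1154 [[0.42, 0.167, 0.004], [0.452, 0.262, 0.009], [0.485, 0.369, 0.057]]
tin 0.57 [391.6, 270.0, 434.4, 311.9] 1444 [[0.351, -0.393, 0.004], [0.396, -0.345, 0.082], [0.44, -0.307, 0.086]]
tin 0.47 [185.8, 146.0, 238.8, 166.7] 740 [[0.726, 0.106, 0.004], [0.739, 0.173, 0.047], [0.761, 0.237, 0.053]]
stapler 0.64 [188.5, 147.5, 240.8, 168.9] 752 [[0.726, 0.106, 0.0], [0.739, 0.174, 0.047], [0.773, 0.237, 0.053]]
pen0 0.69 [284.9, 131.9, 295.6, 150.
[... 1904 characters left out ...]
 184.8, 253.8] 350 [[0.69, -0.254, 0.002], [0.763, -0.177, 0.066], [0.768, -0.171, 0.126]]
template_disc 0.98 [321.6, 201.4, 340.4, 259.3] 481 [[0.605, 0.155, 0.042], [0.668, 0.183, 0.134], [0.686, 0.185, 0.216]]
template_square 0.86 [304.7, 191.3, 318.6, 260.2] 626 [[0.515, 0.064, -0.0], [0.666, 0.141, 0.127], [0.687, 0.143, 0.217]]
template_strip 0.81 [289.1, 191.7, 305.6, 248.6] 568 [[0.518, 0.024, 0.004], [0.665, 0.107, 0.146], [0.687, 0.11, 0.217]]
template_bar 0.94 [403.7, 259.8, 423.2, 321.7] 691 [[0.584, 0.345, -0.001], [0.638, 0.371, 0.045], [0.662, 0.394, 0.123]]
template_bar 0.59 [337.5, 204.2, 359.1, 266.2] 492 [[0.622, 0.217, 0.094], [0.669, 0.223, 0.143], [0.695, 0.226, 0.217]]
```

```bash
cat > fit.py <<'E'
from h import *
np.set_printoptions(precision=4,suppress=True)
def line(p):
    vx,vy,x,y=cv2.fitLine(p[:,:2].astype(np.float32),cv2.DIST_HUBER,0,.001,.001).ravel()
    return vx/vy,x-vx/vy*y
for n in ["top","scene"]:
    c=cam(n);W=c["W"]
    for nm,y0,y1 in [("a",.02,.27),("b",-.28,-.03)]:
        s=(abs(W[...,0]-.68)<.04)&(W[...,1]>y0-.03)&(W[...,1]<y1+.03)&(W[...,2]>.155)&(W[...,2]<.171)
        p=W[s]
        k,b=line(p)
        r=p[:,0]-k*p[:,1]-b; q=p[abs(r)<.006]; k,b=line(q)
        e=W[(abs(W[...,0]-.68)<.04)&(W[...,1]>y0-.03)&(W[...,1]<y1+.03)&(W[...,2]>.1705)&(W[...,2]<.18)]
        print(n,nm,len(q),"dx/dy",k,"x0",b,"y",np.percentile(q[:,1],[0.5,99.5]),"z",np.median(q[:,2]), "pin",np.median(e,axis=0),len(e))
    s=(abs(W[...,0]-.655)<.035)&(W[...,1]>.05)&(W[...,1]<.26)&(W[...,2]>.185)&(W[...,2]<.215)
    p=W[s]; 
    for y in (.103,.137,.179,.22):
        q=p[abs(p[:,1]-y)<.014]
        print(" tab",y,len(q),np.median(q,axis=0), np.percentile(q[:,0],[3,97]),np.percentile(q[:,1],[3,97]))
E
python3 fit.py
```

```text
top a 318 dx/dy -0.017264964 x0 0.65992206 y [0.0222 0.2632] z 0.16436087466214938 pin [0.6599 0.1734 0.1727] 117
top b 432 dx/dy -0.0757887 x0 0.66236997 y [-0.2765 -0.0416] z 0.1644652816320651 pin [ 0.6653 -0.0392  0.1739] 10
 tab 0.103 33 [0.6564 0.0997 0.2019] [0.6459 0.6708] [0.0991 0.1063]
 tab 0.137 42 [0.6539 0.1329 0.2027] [0.6454 0.6697] [0.1323 0.1396]
 tab 0.179 45 [0.6548 0.1748 0.1999] [0.6445 0.6687] [0.1736 0.1813]
 tab 0.22 50 [0.6536 0.2157 0.2009] [0.6437 0.6678] [0.2146 0.2213]
scene a 392 dx/dy -0.013011908 x0 0.6638168 y [0.0266 0.2676] z 0.16299822764714472 pin [0.6698 0.1429 0.1736] 174
scene b 382 dx/dy -0.078625165 x0 0.66610205 y [-0.2722 -0.0339] z 0.1630650399409774 pin [ 0.67   -0.0367  0.1738] 7
 tab 0.103 99 [0.6657 0.1077 0.1993] [0.6471 0.6742] [0.1018 0.1096]
 tab 0.137 93 [0.668  0.141  0.1991] [0.6472 0.674 ] [0.1352 0.1428]
 tab 0.179 91 [0.668  0.1829 0.1991] [0.6483 0.6732] [0.1767 0.1845]
 tab 0.22 93 [0.6666 0.2236 0.2007] [0.6454 0.6719] [0.2175 0.2255]
```

Run:
```python
from h import *
c=cam("scene");cv2.imwrite("pics/s1.png",cv2.resize(c["img"][160:310,150:450,::-1],None,fx=2.6,fy=2.6,interpolation=cv2.INTER_CUBIC))
c=cam("wrist");o=get_obs();print(c["C"]-o["ee_pos"],c["R"][2])
```

```text
[-0.07163014  0.02877333  0.17897648] [ 0.24396222 -0.09741272 -0.96487989]
```

View pics/s1.png

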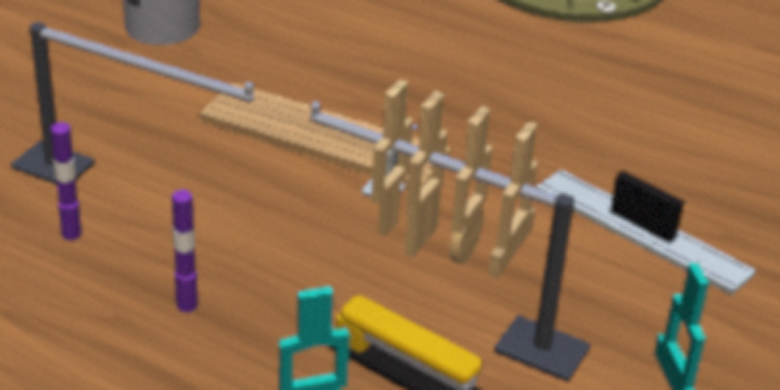

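```bash
python3 -m jog '41 -37 8 0 0 -7 0;82 -74 16 0 0 -14 0;123 -111 24 0 0 -21 0;164 -147 32 0 0 -28 0;205 -183 40 0 0 -35 0;246 -220 48 0 0 -42 0;287 -257 55 0 0 -49 0;328 -294 55 0 0 -56 0;369 -331 55 0 0 -63 0;405 -360 55 0 0 -67 0'; python3 -m jog '30 -28 0 0 0 0 0;48 -46 0 0 0 0 0;48 -46 0 0 0 0 0;48 -46 0 0 0 0 0' 20
```

```text
time_s: 2.48
ee_pos: [0.516, 0.2326, 0.2555]
eef_rot: [-1.57, 0.0, -1.561]
force: [-0.8, 0.8, -0.1]
grip_width: 0.0942
time_s: 2.82
ee_pos: [0.5645, 0.1855, 0.2549]
eef_rot: [-1.571, 0.0, -1.563]
force: [0.3, 1.1, -0.0]
grip_width: 0.0937
```

```bash
python3 -m jog '35 -30 0 0 0 0 0;70 -60 0 0 0 0 0;95 -81 0 0 0 0 0;95 -81 0 0 0 0 0;95 -81 0 0 0 0 0'
cat > w.py <<'E'
from h import *
import sys
np.set_printoptions(precision=4,suppress=True)
c=cam("wrist",sys.argv[1]); W=c["W"]; print(get_obs()["ee_pos"])
z=W[...,2]; 
ys=[float(a) for a in sys.argv[2:]]
m=(abs(W[...,0]-.665)<.05)&(z>.19)&(z<.222)
for y in ys:
    q=W[m&(abs(W[...,1]-y)<.013)]
    if len(q): print(y,len(q),np.percentile(q,[2,50,98],axis=0).tolist())
E
python3 w.py w1 .104 .1375 .179 .22
```

```text
time_s: 3.23
ee_pos: [0.6598, 0.1042, 0.2538]
eef_rot: [-1.572, 0.0, -1.564]
force: [-0.5, 0.3, -0.2]
grip_width: 0.0938
[0.6591 0.1054 0.2545]
0.104 711 [[0.6450035926973275, 0.10114019934595163, 0.19158250473015115], [0.6575266837325913, 0.10834661381540509, 0.2156777675664439], [0.6698469154195661, 0.10917184411072182, 0.21776542427299]]
0.1375 609 [[0.6442938225254481, 0.13454187536550827, 0.1922793731142265], [0.6567268044324529, 0.14025929038808924, 0.2162534168001832], [0.6691322537378221, 0.142358947742401, 0.21792915788631143]]
0.179 481 [[0.643591737195659, 0.17609253663260305, 0.2152933708798264], [0.655874703727564, 0.1799783815632719, 0.21677194766726443], [0.6684291480276582, 0.18390216787666305, 0.21821240843728454]]
0.22 807 [[0.6430749186088379, 0.2162299877173267, 0.19211982311294185], [0.6550874941209505, 0.21893910109699397, 0.21638275206267887], [0.6675667888836763, 0.22439076659246243, 0.21818875310014474]]
```

View pics/w1.png

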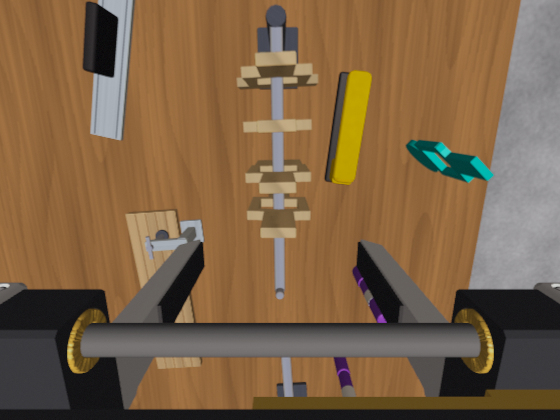

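```bash
python3 -m jog '-1 0 -25 0 0 0 0.5;-1 0 -50 0 0 0 0.5;-1 0 -66 0 0 0 0.5;-1 0 -72 0 0 0 0.5;-1 0 -72 0 0 0 0.5;-1 0 -72 0 0 0 0.8;-1 0 -72 0 0 0 1;-1 0 -72 0 0 0 1;-1 0 -72 0 0 0 1;-1 0 -72 0 0 0 1' 15; python3 -m jog '0 0 0 0 0 0 1;0 0 0 0 0 0 1'
```

```text
time_s: 4.12
ee_pos: [0.6582, 0.1054, 0.1831]
eef_rot: [-1.571, 0.0, -1.563]
force: [0.4, -0.1, -0.7]
grip_width: 0.0311
time_s: 4.28
ee_pos: [0.6583, 0.1053, 0.1833]
eef_rot: [-1.571, 0.0, -1.563]
force: [0.1, -0.8, 0.1]
grip_width: 0.0259
```

```bash
python3 -m jog '0 0 6 0 0 0 1;0 0 13 0 0 0 1;0 0 19 0 0 0 1;0 0 19 0 0 0 1'; python3 -m jog '0 -20 0 0 0 0 1;1 -45 0 0 0 0 1;1 -70 0 0 0 0 1;3 -95 0 0 0 1 1;5 -120 0 0 0 2 1;7 -145 0 0 0 3 1;9 -170 0 0 0 3.5 1;9 -170 0 0 0 3.5 1'
python3 - <<'E'
from h import *
c=cam("scene");cv2.imwrite("pics/s2.png",cv2.resize(c["img"][140:290,150:450,::-1],None,fx=2.6,fy=2.6,interpolation=cv2.INTER_CUBIC))
E
```

```text
time_s: 4.62
ee_pos: [0.6588, 0.1054, 0.2044]
eef_rot: [-1.568, 0.001, -1.563]
force: [-0.8, 0.6, -0.4]
grip_width: 0.026
time_s: 5.28
ee_pos: [0.6678, -0.0689, 0.2043]
eef_rot: [-1.568, -0.0, -1.505]
force: [-0.0, -0.0, 0.0]
grip_width: 0.0261
```

View pics/s2.png

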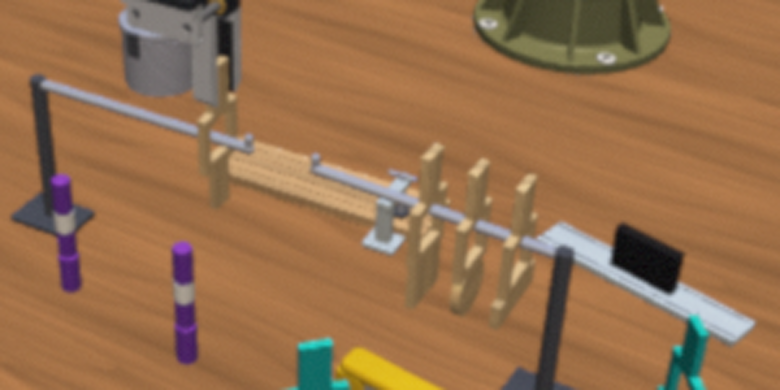

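```bash
python3 -m jog '2 -25 0 0 0 0 1;4 -55 0 0 0 0 1;6 -85 0 0 0 0 1;9 -115 0 0 0 0 1;10 -136 0 0 0 0 1;11 -146 0 0 0 0 1;11 -146 -8 0 0 0 1;11 -146 -16 0 0 0 1;11 -146 -20 0 0 0 1;11 -146 -20 0 0 0 1'; python3 -m jog '0 0 0 0 0 0 0.8;0 0 0 0 0 0 0.5;0 0 0 0 0 0 0.5;0 0 15 0 0 0 0.4;0 0 40 0 0 0 0.4;0 0 55 0 0 0 0.4'
python3 - <<'E'
from h import *
c=cam("scene");cv2.imwrite("pics/s3.png",cv2.resize(c["img"][140:290,150:450,::-1],None,fx=2.6,fy=2.6,interpolation=cv2.INTER_CUBIC))
E
```

```text
time_s: 6.17
ee_pos: [0.6788, -0.2109, 0.1834]
eef_rot: [-1.569, 0.001, -1.503]
force: [-0.3, -0.1, -0.8]
grip_width: 0.0256
time_s: 6.67
ee_pos: [0.679, -0.2106, 0.2407]
eef_rot: [-1.567, 0.0, -1.503]
force: [-0.5, 0.2, 0.5]
grip_width: 0.0547
```

View pics/s3.png

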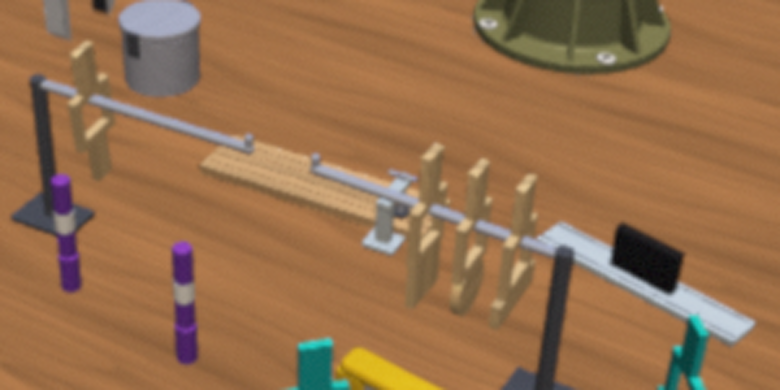

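```bash
python3 -m jog '-2 35 5 0 0 0 0.4;-5 75 10 0 0 -1 0.4;-7 115 15 0 0 -2 0.4;-10 155 15 0 0 -3 0.4;-12 195 15 0 0 -3.5 0.4;-14 235 15 0 0 -3.5 0.4;-17 275 15 0 0 -3.5 0.4;-20 315 15 0 0 -3.5 0.4;-21 349 15 0 0 -3.5 0.4;-21 349 15 0 0 -3.5 0.4'; python3 -m jog '0 0 0 0 0 0 0.4'; python3 w.py w2 .1375 .179 .22
```

```text
time_s: 7.55
ee_pos: [0.6576, 0.1444, 0.2582]
eef_rot: [-1.564, -0.0, -1.558]
force: [0.6, -0.3, 0.2]
grip_width: 0.0565
time_s: 7.63
ee_pos: [0.6573, 0.1457, 0.2577]
eef_rot: [-1.564, -0.0, -1.556]
force: [-0.1, -0.5, 0.9]
grip_width: 0.0562
[0.6572 0.1458 0.2575]
0.1375 690 [[0.6443914137452351, 0.13472015473225474, 0.19130053079039547], [0.6569878101596134, 0.14157527631508784, 0.21520019938146184], [0.6689051433050034, 0.1424995563497167, 0.21772997716916118]]
0.179 588 [[0.6436385415118903, 0.17591756651584192, 0.1919256378063558], [0.6556878630736658, 0.1818920713846493, 0.21629428714505494], [0.6681221213828457, 0.184345523501429, 0.2179789209492238]]
0.22 463 [[0.642925049010413, 0.2167746426342534, 0.21533750071024255], [0.6551215763442488, 0.22083497134351432, 0.21679498658403462], [0.6677553786122398, 0.22479729796078765, 0.21837007277178033]]
```

View pics/w2.png

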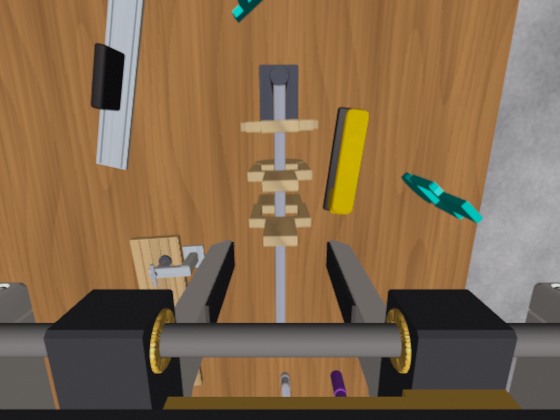

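```bash
python3 -m jog '0 -7 -20 0 0.4 0 0.5;0 -7 -50 0 0.4 0 0.5;0 -7 -68 0 0.4 0 0.5;0 -7 -75 0 0.4 0 0.6;0 -7 -75 0 0.4 0 0.8;0 -7 -75 0 0.4 0 1;0 -7 -75 0 0.4 0 1;0 -7 -75 0 0.4 0 1;0 -7 -75 0 0.4 0 1;0 -7 -75 0 0.4 0 1' 15; python3 -m jog '0 0 0 0 0 0 1;0 0 0 0 0 0 1'
```

```text
time_s: 8.52
ee_pos: [0.6578, 0.1387, 0.1841]
eef_rot: [-1.569, 0.0, -1.556]
force: [-0.6, -1.2, 5.8]
grip_width: 0.0263
time_s: 8.68
ee_pos: [0.6578, 0.1388, 0.1845]
eef_rot: [-1.569, 0.0, -1.556]
force: [0.3, 0.6, -0.9]
grip_width: 0.0258
```

```bash
python3 -m jog '0 0 6 0 0 0 1;0 0 13 0 0 0 1;0 0 19 0 0 0 1;0 0 19 0 0 0 1;0 -20 19 0 0 0 1;1 -50 19 0 0 0 1;1 -80 19 0 0 0 1;1 -105 19 0 0 0 1'; python3 -m jog '1 -10 0 0 0 1 1;4 -40 0 0 0 2 1;6 -70 0 0 0 3 1;8 -100 0 0 0 3.5 1;10 -130 0 0 0 3.5 1;13 -160 0 0 0 3.5 1;15 -190 0 0 0 3.5 1;16 -206 0 0 0 3.5 1;16 -206 0 0 0 3.5 1'
python3 - <<'E'
from h import *
c=cam("scene");cv2.imwrite("pics/s4.png",cv2.resize(c["img"][140:290,150:450,::-1],None,fx=2.6,fy=2.6,interpolation=cv2.INTER_CUBIC))
E
```

```text
time_s: 9.35
ee_pos: [0.6587, 0.0322, 0.2035]
eef_rot: [-1.569, 0.0, -1.556]
force: [-1.3, -0.9, -1.2]
grip_width: 0.026
time_s: 10.1
ee_pos: [0.6743, -0.177, 0.2031]
eef_rot: [-1.569, -0.0, -1.499]
force: [-0.1, -0.2, -1.0]
grip_width: 0.0258
```

View pics/s4.png

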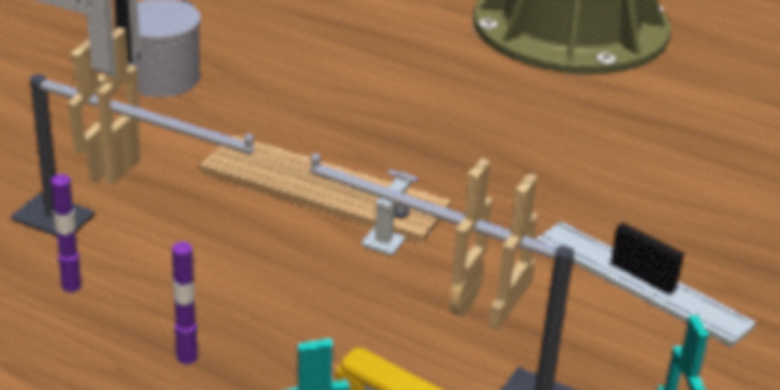

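```bash
python3 -m jog '0 5 -6 0 0 0 1;0 5 -13 0 0 0 1;0 5 -18 0 0 0 1;0 5 -18 0 0 0 1'; python3 -m jog '0 0 0 0 0 0 0.8;0 0 0 0 0 0 0.5;0 0 0 0 0 0 0.5;0 0 15 0 0 0 0.4;0 0 40 0 0 0 0.4;0 0 65 0 0 0 0.4;0 0 70 0 0 0 0.4'; python3 -m jog '-2 35 0 0 0 0 0.4;-5 75 0 0 0 -1 0.4;-7 115 0 0 0 -2 0.4;-10 155 0 0 0 -3 0.4;-12 195 0 0 0 -3.5 0.4;-14 235 0 0 0 -3.5 0.4;-17 275 0 0 0 -3.5 0.4;-19 315 0 0 0 -3.5 0.4;-19 349 0 0 0 -3.5 0.4;-19 349 0 0 0 -3.5 0.4'; python3 -m jog '0 0 0 0 0 0 0.4';  python3 w.py w3 .179 .22;python3 - <<'E'
from h import *
c=cam("scene");cv2.imwrite("pics/s5.png",cv2.resize(c["img"][140:290,150:450,::-1],None,fx=2.6,fy=2.6,interpolation=cv2.INTER_CUBIC))
E
```

```text
time_s: 10.48
ee_pos: [0.6745, -0.1684, 0.1841]
eef_rot: [-1.57, 0.001, -1.496]
force: [0.6, 0.7, -0.8]
grip_width: 0.0256
time_s: 11.07
ee_pos: [0.6753, -0.1686, 0.259]
eef_rot: [-1.564, -0.001, -1.496]
force: [0.7, -0.0, 1.4]
grip_width: 0.0564
time_s: 11.9
ee_pos: [0.6552, 0.1865, 0.2582]
eef_rot: [-1.565, -0.001, -1.551]
force: [-0.2, -0.1, 1.0]
grip_width: 0.0565
time_s: 11.98
ee_pos: [0.655, 0.1877, 0.2576]
eef_rot: [-1.565, -0.001, -1.549]
force: [0.1, -0.4, -0.2]
grip_width: 0.0565
[0.6548 0.1878 0.2574]
0.179 702 [[0.6435831690487095, 0.17635829809485506, 0.19119931154525008], [0.6561517626116153, 0.18328589253840266, 0.21493649539460316], [0.6682409283250865, 0.18444001810437463, 0.21768004081191594]]
0.22 601 [[0.6427765260384213, 0.21727089173340333, 0.19219892984615441], [0.6552675318003592, 0.22296374892783136, 0.21627888057308048], [0.6673866500303979, 0.2253323707734049, 0.21787592078008677]]
```

View pics/s5.png

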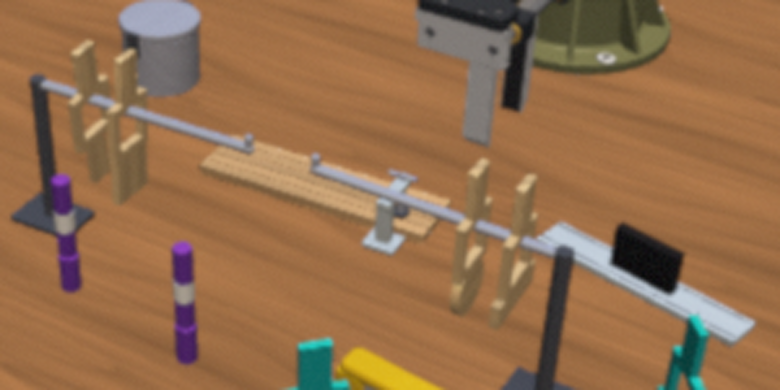

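```bash
python3 -m jog '1 -7 -20 0 0.4 0 0.5;1 -7 -50 0 0.4 0 0.5;1 -7 -68 0 0.4 0 0.5;1 -7 -74 0 0.4 0 0.6;1 -7 -74 0 0.4 0 0.8;1 -7 -74 0 0.4 0 1;1 -7 -74 0 0.4 0 1;1 -7 -74 0 0.4 0 1;1 -7 -74 0 0.4 0 1;1 -7 -74 0 0.4 0 1' 15; python3 -m jog '0 0 0 0 0 0 1;0 0 0 0 0 0 1'
```

```text
time_s: 12.92
ee_pos: [0.6566, 0.1796, 0.1852]
eef_rot: [-1.57, -0.0, -1.551]
force: [1.3, -2.4, 6.1]
grip_width: 0.0257
time_s: 13.08
ee_pos: [0.6567, 0.1797, 0.1857]
eef_rot: [-1.569, -0.0, -1.551]
force: [-0.9, -0.7, -0.7]
grip_width: 0.0259
```

```bash
python3 -m jog '0 0 6 0 0 0 1;0 0 13 0 0 0 1;0 0 19 0 0 0 1;0 0 19 0 0 0 1;0 -20 19 0 0 0 1;1 -50 19 0 0 0 1;1 -80 19 0 0 0 1;2 -110 19 0 0 0 1;2 -140 19 0 0 0 1;2 -150 19 0 0 0 1'; python3 -m jog '2 -20 0 0 0 1 1;5 -50 0 0 0 2 1;7 -80 0 0 0 3 1;9 -110 0 0 0 3 1;12 -140 0 0 0 3 1;13 -155 0 0 0 3 1;13 -155 0 0 0 3 1'
python3 - <<'E'
from h import *
c=cam("scene");cv2.imwrite("pics/s6.png",cv2.resize(c["img"][140:290,150:450,::-1],None,fx=2.6,fy=2.6,interpolation=cv2.INTER_CUBIC))
E
```

```text
time_s: 13.92
ee_pos: [0.6587, 0.026, 0.2049]
eef_rot: [-1.569, -0.001, -1.553]
force: [0.7, -0.9, -1.5]
grip_width: 0.026
time_s: 14.5
ee_pos: [0.6716, -0.1316, 0.2045]
eef_rot: [-1.569, -0.001, -1.504]
force: [0.3, -0.9, -0.1]
grip_width: 0.026
```

View pics/s6.png

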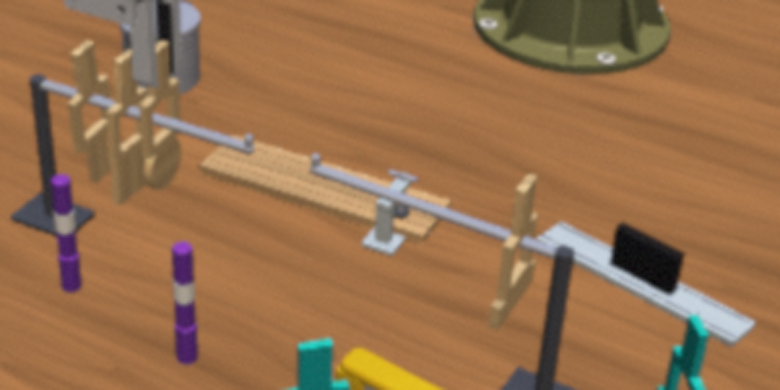

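```bash
python3 -m jog '0 3 -6 0 0 0 1;0 3 -13 0 0 0 1;0 3 -18 0 0 0 1;0 3 -18 0 0 0 1'; python3 -m jog '0 0 0 0 0 0 0.8;0 0 0 0 0 0 0.5;0 0 0 0 0 0 0.5;0 0 15 0 0 0 0.4;0 0 40 0 0 0 0.4;0 0 65 0 0 0 0.4;0 0 70 0 0 0 0.4'; python3 -m jog '-2 35 0 0 0 0 0.4;-5 75 0 0 0 -1 0.4;-7 115 0 0 0 -2 0.4;-10 155 0 0 0 -3 0.4;-12 195 0 0 0 -3.5 0.4;-14 235 0 0 0 -3.5 0.4;-16 275 0 0 0 -3.5 0.4;-16 315 0 0 0 -3.5 0.4;-16 344 0 0 0 -3.5 0.4;-16 344 0 0 0 -3.5 0.4'; python3 -m jog '0 0 0 0 0 0 0.4';  python3 w.py w4 .22;python3 - <<'E'
from h import *
c=cam("scene");cv2.imwrite("pics/s7.png",cv2.resize(c["img"][140:290,150:450,::-1],None,fx=2.6,fy=2.6,interpolation=cv2.INTER_CUBIC))
E
```

```text
time_s: 14.88
ee_pos: [0.6715, -0.1253, 0.1855]
eef_rot: [-1.57, 0.0, -1.501]
force: [-0.1, 0.0, -0.9]
grip_width: 0.0261
time_s: 15.47
ee_pos: [0.6724, -0.1255, 0.2603]
eef_rot: [-1.564, -0.002, -1.501]
force: [0.9, 0.0, 1.2]
grip_width: 0.056
time_s: 16.3
ee_pos: [0.6553, 0.2241, 0.2593]
eef_rot: [-1.565, -0.001, -1.557]
force: [0.0, 0.6, -0.2]
grip_width: 0.0563
time_s: 16.38
ee_pos: [0.6551, 0.225, 0.2586]
eef_rot: [-1.566, -0.002, -1.556]
force: [-0.7, -0.1, -0.1]
grip_width: 0.0563
[0.655  0.2251 0.2585]
0.22 684 [[0.6428451323549708, 0.2173413194016537, 0.19123510802631294], [0.6551629123760715, 0.2242120566137242, 0.21527549144822133], [0.6674163081590162, 0.22540328345498697, 0.21781330938700347]]
```

View pics/s7.png

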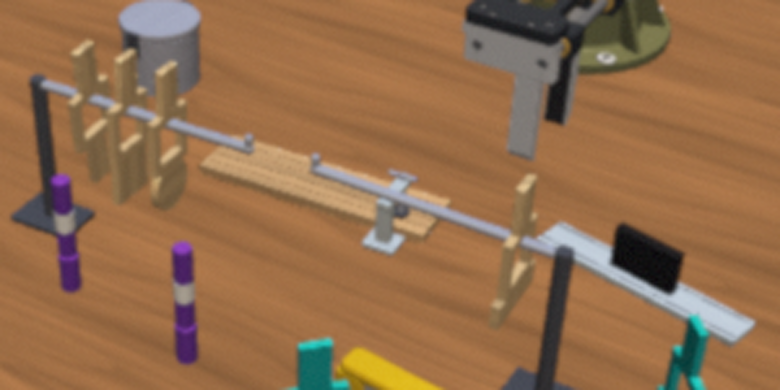

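Three hang on rail B. Last one: centre y ≈ .2213, x ≈ .655.

```bash
python3 -m jog '0 -4 -20 0 0.4 0 0.5;0 -4 -50 0 0.4 0 0.5;0 -4 -68 0 0.4 0 0.5;0 -4 -75 0 0.4 0 0.6;0 -4 -75 0 0.4 0 0.8;0 -4 -75 0 0.4 0 1;0 -4 -75 0 0.4 0 1;0 -4 -75 0 0.4 0 1;0 -4 -75 0 0.4 0 1;0 -4 -75 0 0.4 0 1' 15; python3 -m jog '0 0 0 0 0 0 1;0 0 0 0 0 0 1'; python3 -m jog '0 0 6 0 0 0 1;0 0 13 0 0 0 1;0 0 19 0 0 0 1;0 0 19 0 0 0 1;1 -20 19 0 0 0 1;2 -50 19 0 0 0 1;2 -80 19 0 0 0 1;3 -110 19 0 0 0 1;3 -140 19 0 0 0 1;4 -150 19 0 0 0 1'
```

```text
time_s: 17.32
ee_pos: [0.6558, 0.22, 0.1854]
eef_rot: [-1.57, -0.001, -1.557]
force: [-0.1, -1.1, 5.6]
grip_width: 0.0263
time_s: 17.48
ee_pos: [0.6559, 0.2201, 0.1859]
eef_rot: [-1.569, -0.001, -1.557]
force: [-0.4, 0.4, -1.2]
grip_width: 0.026
time_s: 18.32
ee_pos: [0.6598, 0.0664, 0.2052]
eef_rot: [-1.569, -0.001, -1.56]
force: [-0.2, -0.2, -0.6]
grip_width: 0.0261
```

```bash
python3 -m jog '0 -25 0 0 0 0 1;1 -55 0 0 0 1 1;4 -85 0 0 0 2 1;7 -115 0 0 0 3 1;9 -140 0 0 0 3.5 1;9 -148 0 0 0 3.5 1;9 -148 0 0 0 3.5 1'
python3 - <<'E'
from h import *
c=cam("scene");cv2.imwrite("pics/s8.png",cv2.resize(c["img"][140:290,150:450,::-1],None,fx=2.6,fy=2.6,interpolation=cv2.INTER_CUBIC))
E
```

```text
time_s: 18.9
ee_pos: [0.6688, -0.083, 0.205]
eef_rot: [-1.57, -0.001, -1.501]
force: [0.2, -0.5, -0.7]
grip_width: 0.0263
```

View pics/s8.png

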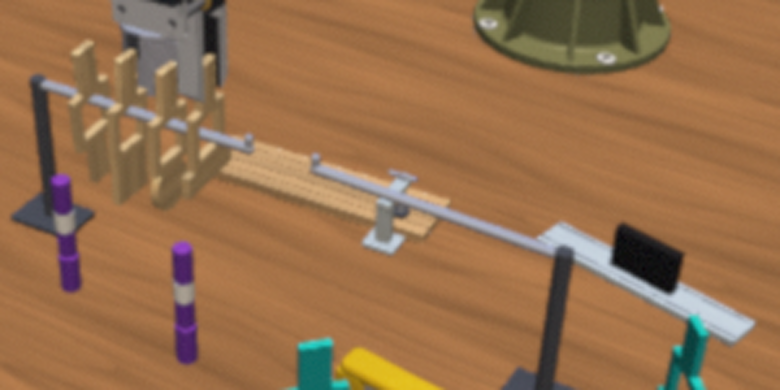

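```bash
python3 -m jog '0 2 -6 0 0 0 1;0 2 -13 0 0 0 1;0 2 -18 0 0 0 1;0 2 -18 0 0 0 1'; python3 -m jog '0 0 0 0 0 0 0.8;0 0 0 0 0 0 0.5;0 0 0 0 0 0 0.5;0 0 15 0 0 0 0.4;0 0 40 0 0 0 0.4;0 0 65 0 0 0 0.4;0 0 70 0 0 0 0.4'
cat > se.py <<'E'
from h import *
np.set_printoptions(precision=4,suppress=True)
def rect(p):
    (cx,cy),(w,h),a=cv2.minAreaRect((p[:,:2]*1000).astype(np.float32)); 
    if w<h: w,h=h,w; a+=90
    return np.array([cx,cy,w,h,(a)%180])   # long-axis direction angle, deg from +x
import sys
for n in sys.argv[1:]:
    c=cam(n); W=c["W"]
    for t in ["straightedge","board"]:
        r=masks_of(t,n)
        if not r: print(n,t,"none"); continue
        M=r[0]["mask"]; p=W[M]; p=p[~np.isnan(p[:,0])]
        if t=="straightedge":
            base=p[(p[:,2]>.003)&(p[:,2]<.014)]; g=p[(p[:,2]>.04)&(p[:,2]<.06)]
            print(n,t,r[0]["conf"],"base",rect(base),np.median(base[:,2]),"grip",rect(g) if len(g)>4 else "")
        else:
            q=p[(p[:,2]>.006)&(p[:,2]<.018)]
            print(n,t,r[0]["conf"],rect(q),np.median(q[:,2]))
            d=rect(q)
            # front edge: lowest x per y bin
            ys=np.arange(-.17,.04,.01); e=[]
            for y in ys:
                s=q[abs(q[:,1]-y)<.005]
                if len(s)>5: e.append((y,np.percentile(s[:,0],3),np.percentile(s[:,0],97)))
            e=np.array(e)
            if len(e)>3: print("  front k,b",np.polyfit(e[:,0],e[:,1],1),"back",np.polyfit(e[:,0],e[:,2],1),"y ends",np.percentile(q[:,1],[.5,99.5]))
E
python3 se.py top scene
python3 - <<'E'
from h import *
c=cam("scene");cv2.imwrite("pics/s9.png",cv2.resize(c["img"][140:290,150:450,::-1],None,fx=2.6,fy=2.6,interpolation=cv2.INTER_CUBIC))
E
```

```text
time_s: 19.28
ee_pos: [0.6687, -0.0782, 0.1858]
eef_rot: [-1.57, -0.0, -1.498]
force: [-0.2, 0.4, -1.3]
grip_width: 0.0259
time_s: 19.87
ee_pos: [0.6696, -0.0783, 0.2606]
eef_rot: [-1.565, -0.002, -1.498]
force: [1.4, 0.4, 1.7]
grip_width: 0.0565
top straightedge 0.84 base [452.5072 268.9658 216.6774  39.4299  77.7259] 0.008143096414853881 grip [452.4578 268.9926  70.312   13.8545  77.8987]
top board 0.75 [ 499.0715 -187.6761   69.1712   24.9756    2.4589] 0.012495795100886154
scene straightedge 0.83 base [454.5977 270.2666 222.9949  48.7873  76.7529] 0.007914326678660228 grip [456.6433 269.9958  71.0958  15.8145  78.5096]
scene board 0.82 [506.1994 -64.0149 257.331  105.9785  94.5018] 0.011792871845177137
  front k,b [-0.0141  0.4699] back [0.0538 0.5313] y ends [-0.1858  0.0639]
```

View pics/s9.png

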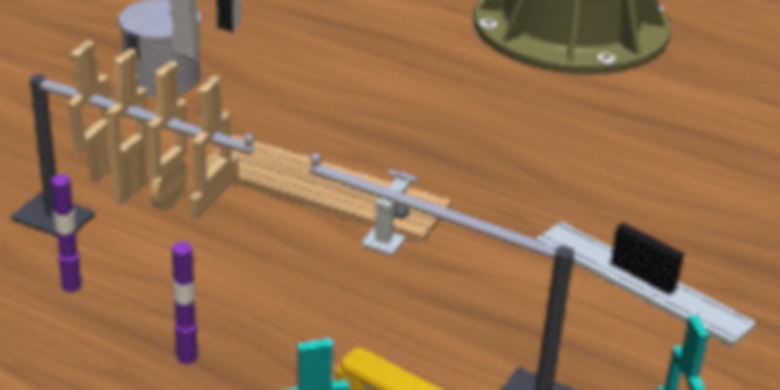

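```bash
python3 -m jog '-22 35 0 0 0 -2 0.4;-44 70 0 0 0 -4 0.4;-66 105 0 0 0 -6 0.4;-88 140 0 0 0 -8 0.4;-110 175 0 0 0 -10 0.4;-132 210 0 0 0 -12 0.4;-154 245 0 0 0 -14 0.4;-176 280 -15 0 0 -16 0.4;-198 315 -30 0 0 -16.4 0.4;-217 347 -45 0 0 -16.4 0.4'; python3 -m jog '0 0 0 0 0 0 0.4;0 0 0 0 0 0 0.4'; python3 se.py top wrist; python3 -c "
from h import *
cam('wrist','w5');cam('top','t5')"
```

```text
time_s: 21.05
ee_pos: [0.4513, 0.2677, 0.2098]
eef_rot: [-1.572, 0.0, -1.785]
force: [1.3, 0.4, -0.2]
grip_width: 0.0564
time_s: 21.22
ee_pos: [0.4499, 0.2688, 0.2086]
eef_rot: [-1.574, -0.001, -1.782]
force: [0.1, 0.1, 0.5]
grip_width: 0.0567
top straightedge 0.6 base [449.0435 254.8839 191.1229  39.5474  78.0426] 0.008218333148460665 grip [452.5018 269.0782  69.5561  13.805   77.7751]
top board 0.92 [505.3311 -67.9018 260.5873 100.8273  94.6579] 0.012330464423814035
  front k,b [-0.0843  0.4513] back [-0.0663  0.5188] y ends [-0.1979  0.0586]
wrist straightedge 0.6 base [450.301  271.5637 219.5313  40.0413  77.9753] 0.0077098633805233125 grip [449.867  271.496   70.2193  13.0706  77.8585]
wrist board 0.8 [479.5475 -21.3735  86.4374  61.0553  94.1936] 0.011370464936339978
  front k,b [-0.2054  0.4485] back [-0.4534  0.4891] y ends [-0.0597  0.018 ]
```

View pics/w5.png

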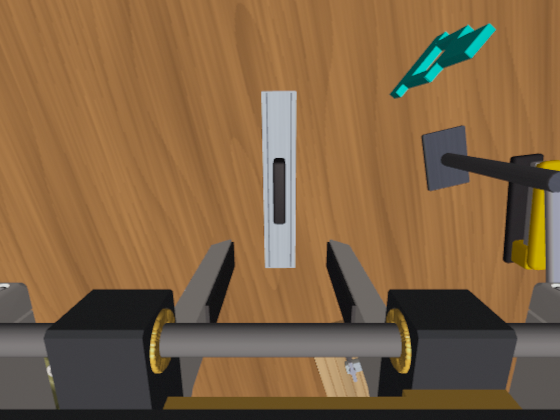

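View pics/t5.png

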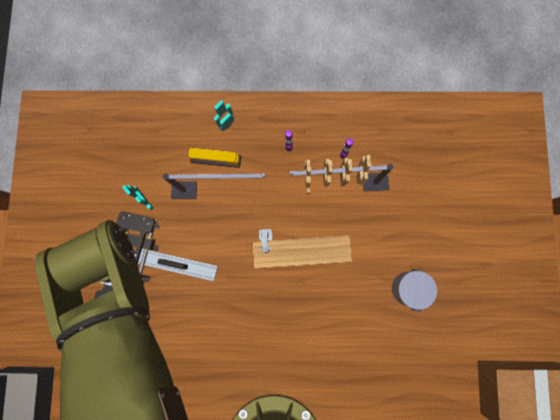

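```bash
python3 -m jog '1 1 -35 0 0 0 0.4;1 1 -75 0 0 0 0.4;1 1 -115 0 0 0 0.4;1 1 -150 0 0 0 0.4;1 1 -174 0 0 0 0.5;1 1 -185 0 0 0 0.6;1 1 -185 0 0 0 1;1 1 -185 0 0 0 1;1 1 -185 0 0 0 1;1 1 -185 0 0 0 1' 30; python3 -m jog '0 0 0 0 0 0 1;0 0 0 0 0 0 1;0 0 0 0 0 0 1'
```

```text
time_s: 22.45
ee_pos: [0.4538, 0.2685, 0.0267]
eef_rot: [-1.57, 0.002, -1.787]
force: [0.8, -1.2, -0.2]
grip_width: 0.0196
time_s: 22.7
ee_pos: [0.4539, 0.2685, 0.0271]
eef_rot: [-1.569, 0.003, -1.787]
force: [-0.3, 1.7, -2.1]
grip_width: 0.0139
```

```bash
cat > bd.py <<'E'
from h import *
import sys
np.set_printoptions(precision=4,suppress=True)
for n in sys.argv[1:]:
    c=cam(n);W=c["W"];r=masks_of("board",n)
    M=r[0]["mask"]
    # intersect pixel ray with z=.012 plane instead of depth
    v,u=np.nonzero(M); d=np.stack([(u-c["cx"])/c["fx"],(v-c["cy"])/c["fy"],np.ones(len(u))],-1)@c["R"]
    p=c["C"]+d*((.012-c["C"][2])/d[:,2])[:,None]
    z=W[v,u,2]; p=p[(z<.02)&(z>.006)]
    ys=np.arange(-.18,.05,.008); e=[]
    for y in ys:
        s=p[abs(p[:,1]-y)<.004]
        if len(s)>5: e.append((y,s[:,0].min(),s[:,0].max()))
    e=np.array(e)
    def rob(y,x):
        k=np.polyfit(y,x,1)
        for _ in range(3):
            q=abs(x-np.polyval(k,y)); g=q<max(2*np.median(q),.001); k=np.polyfit(y[g],x[g],1)
        return k,np.median(q)
    print(n,"front",rob(e[:,0],e[:,1]),"back",rob(e[:,0],e[:,2]))
    f=e[:,1]; 
    t=np.array([-.075,1]);t/=np.linalg.norm(t); s=p[:,:2]@t; print("along",s.min(),s.max(),"mid",(s.min()+s.max())/2)
    cv2.imwrite(f"pics/bd_{n}.png",np.where(M[...,None],c["img"][:,:,::-1],c["img"][:,:,::-1]//3))
E
python3 bd.py top scene
```

```text
Traceback (most recent call last):
  File "bd.py", line 6, in <module>
    M=r[0]["mask"]
      ~^^^
IndexError: list index out of range
```

```bash
python3 - <<'E'
s=open('h.py').read()
s=open('bd.py').read().replace('r=masks_of("board",n)\n    M=r[0]["mask"]','M=(W[...,2]>.007)&(W[...,2]<.018)&(abs(W[...,0]-.5)<.07)&(W[...,1]>-.23)&(W[...,1]<.1)\n    M=cv2.morphologyEx(M.astype(np.uint8),cv2.MORPH_OPEN,np.ones((3,3)))>0')
open('bd.py','w').write(s)
E
python3 bd.py top scene
```

```text
top front (array([-0.0822,  0.4503]), np.float64(0.0007069288245264982)) back (array([-0.0828,  0.5182]), np.float64(0.0007192783679234038))
along -0.2353146801496945 0.024454553865854236 mid -0.10543006314192013
scene front (array([0.1953, 0.4892]), np.float64(0.005178674378049752)) back (array([-0.0856,  0.5236]), np.float64(0.0011172765907970783))
along -0.23272810450937031 0.028632133789264193 mid -0.10204798536005306
```

View pics/bd_top.png

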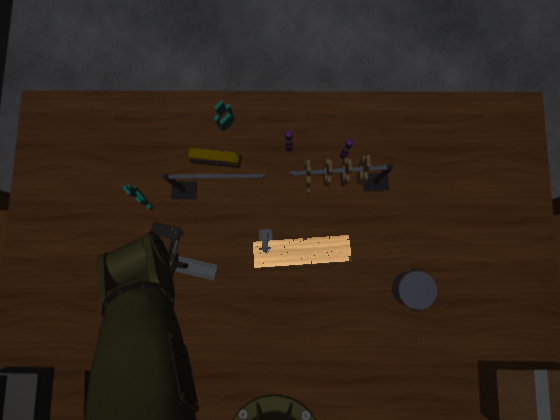

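```bash
python3 -m jog '0 0 15 0 0 0 1;0 0 35 0 0 0 1;0 0 40 0 0 0 1;-3 -30 40 0 0 0 1;-6 -60 40 0 0 2 1;-9 -95 40 0 0 4 1;-12 -130 40 0 0 6 1;-15 -165 40 0 0 8 1;-18 -200 40 0 0 10 1;-20 -230 40 0 0 12 1' 30;  python3 -m jog '-3 -30 0 0 0 2 1;-5 -60 0 0 0 4 1;-7 -95 0 0 0 5 1;-8 -111 0 0 0 5 1;-8 -111 0 0 0 5 1;-8 -111 0 0 0 5 1'
```

```text
time_s: 23.73
ee_pos: [0.4331, 0.0366, 0.0665]
eef_rot: [-1.57, 0.002, -1.576]
force: [0.2, 0.5, -2.9]
grip_width: 0.0138
time_s: 24.23
ee_pos: [0.4249, -0.0749, 0.0661]
eef_rot: [-1.57, 0.002, -1.49]
force: [-0.1, -0.4, -4.0]
grip_width: 0.0138
```

```bash
python3 -c "
from h import *
cam('wrist','w6');cam('scene','s10')"; python3 se.py top wrist scene
```

```text
top straightedge 0.77 base [0. 0. 0. 0. 0.] nan grip [419.2983  16.049   38.8394  37.8552  91.4551]
top board 0.71 [505.1744 -67.7713 260.1992 101.1289  94.4184] 0.012197268046300143
  front k,b [-0.0537  0.4637] back [-0.0499  0.5114] y ends [-0.198   0.0608]
wrist straightedge 0.57 base [0. 0. 0. 0. 0.] nan grip [424.0057 -71.7307 220.1786  40.1456  94.9073]
wrist board 0.68 [500.5563 -32.7981 193.9796 101.4458  94.632 ] 0.01173291455092414
  front k,b [-0.2301  0.4457] back [-0.0734  0.5156] y ends [-0.1216  0.0621]
scene straightedge 0.92 base [0. 0. 0. 0. 0.] nan grip [428.5887 -71.9041 223.9318  49.0159  93.4141]
scene board 0.81 [507.2161 -65.2496 259.9615 106.7435  94.4539] 0.011765187184224767
  front k,b [0.0009 0.4737] back [0.0683 0.5311] y ends [-0.1917  0.0635]
  return _methods._mean(a, axis=axis, dtype=dtype,
  ret = ret.dtype.type(ret / rcount)
```

View pics/w6.png

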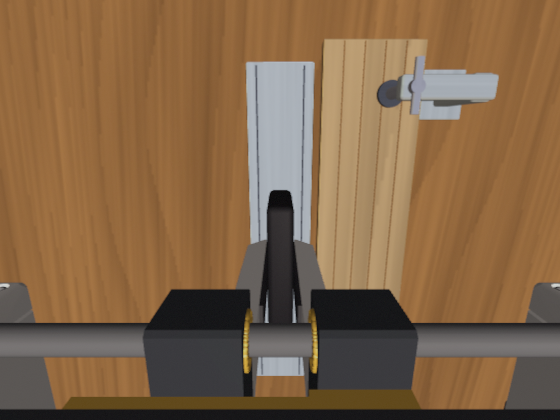

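View pics/s10.png

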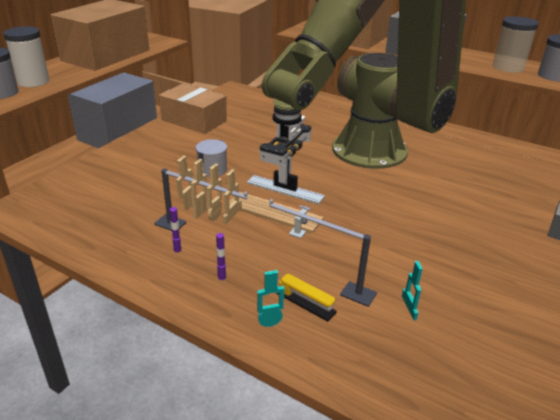

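Run:
```python
from h import *
np.set_printoptions(precision=4,suppress=True)
for n in ("wrist","top"):
    c=cam(n);W=c["W"]
    M=(W[...,2]>.008)&(W[...,2]<.016)&(abs(W[...,0]-.5)<.07)&(W[...,1]>-.2)&(W[...,1]<.1)
    M=cv2.morphologyEx(M.astype(np.uint8),cv2.MORPH_OPEN,np.ones((3,3)))>0
    p=W[M]; e=[]
    for y in np.arange(-.08,.055,.004):
        s=p[abs(p[:,1]-y)<.002]
        if len(s)>10: e.append((y,s[:,0].min(),s[:,0].max()))
    e=np.array(e); print(n); print(e[::3])
    g=e[:,0]>-.03
    for j in (1,2):
        k=np.polyfit(e[g,0],e[g,j],1); r=abs(e[g,j]-np.polyval(k,e[g,0])); print(k,np.median(r),r.max())
    print("yend",np.percentile(p[:,1],[0,.2,99.8,100]), p[:,2].mean())
```

```text
wrist
[[-0.08    0.4537  0.5233]
 [-0.068   0.4528  0.5227]
 [-0.056   0.4516  0.5219]
 [-0.044   0.4508  0.5199]
 [-0.032   0.4497  0.5196]
 [-0.02    0.4487  0.519 ]
 [-0.008   0.4476  0.5183]
 [ 0.004   0.4467  0.5166]
 [ 0.016   0.4461  0.5152]
 [ 0.028   0.4448  0.5269]
 [ 0.04    0.4439  0.5025]
 [ 0.052   0.4428  0.5107]]
[-0.0812  0.4471] 4.9083348977685404e-05 0.0003122768107087226
[-0.2165  0.5161] 0.0023403045711986037 0.02168000882669119
yend [-0.1288 -0.124   0.0632  0.065 ] 0.011745569160082531
top
[[-0.08    0.4789  0.4924]
 [-0.024   0.489   0.521 ]
 [-0.012   0.4623  0.5182]
 [ 0.      0.4515  0.5179]
 [ 0.012   0.4541  0.5179]
 [ 0.024   0.4487  0.4858]
 [ 0.036   0.4486  0.4882]
 [ 0.048   0.4458  0.515 ]]
[-0.4578  0.462 ] 0.005230859208792293 0.016860071835829937
[-0.2265  0.5137] 0.006220563725199968 0.024401808605651998
yend [-0.1989 -0.1984  0.0611  0.0614] 0.012262409663028953
```

```bash
cat > gap.py <<'E'
from h import *
import sys
np.set_printoptions(precision=4,suppress=True)
zs=float(sys.argv[1]); n=sys.argv[2] if len(sys.argv)>2 else "wrist"
c=cam(n,"gap_%d"%int(get_obs()["time_s"]*100));W=c["W"]; print(get_obs()["ee_pos"])
def edges(M,tag,sel):
    M=cv2.morphologyEx(M.astype(np.uint8),cv2.MORPH_OPEN,np.ones((3,3)))>0
    p=W[M]; e=[]
    for y in np.arange(-.19,.06,.004):
        s=p[abs(p[:,1]-y)<.002]
        if len(s)>10: e.append((y,s[:,0].min(),s[:,0].max()))
    e=np.array(e); e=e[(e[:,0]>sel[0])&(e[:,0]<sel[1])]
    for j,nm in ((1,"near"),(2,"far")):
        k=np.polyfit(e[:,0],e[:,j],1)
        for _ in range(3):
            r=abs(e[:,j]-np.polyval(k,e[:,0])); g=r<=max(.0008,2*np.median(r)); k=np.polyfit(e[g,0],e[g,j],1)
        print(tag,nm,k,"at -.07:",np.polyval(k,-.07),"ang",90-np.degrees(np.arctan(k[0])),"res",np.median(r),"y",e[0,0],e[-1,0],p[:,1].min(),p[:,1].max())
edges((abs(W[...,2]-zs)<.0025)&(abs(W[...,0]-.425)<.045),"SE",(-.035,.04))
edges((abs(W[...,2]-.0125)<.002)&(abs(W[...,0]-.5)<.06),"board",(-.12,.02))
E
python3 gap.py .047
```

```text
[ 0.4251 -0.0743  0.0665]
SE near [-0.0836  0.3979] at -.07: 0.40375240973665844 ang 94.77743741407065 res 0.0001875862874605727 y -0.033999999999999864 0.0380000000000002 -0.18317296133000677 0.038771079683114176
SE far [-0.0823  0.4378] at -.07: 0.4435318979070089 ang 94.7064666098042 res 0.00011832645537485087 y -0.033999999999999864 0.0380000000000002 -0.18317296133000677 0.038771079683114176
board near [-0.082   0.4473] at -.07: 0.4530381877485693 ang 94.68944661345131 res 0.00016866649258207023 y -0.11799999999999994 0.018000000000000183 -0.12721921851031417 0.06457553308611118
board far [-0.0784  0.517 ] at -.07: 0.5225350358294887 ang 94.48240997497854 res 0.0002027874643756311 y -0.11799999999999994 0.018000000000000183 -0.12721921851031417 0.06457553308611118
```

```bash
python3 -m jog '2 0 -12 0 0 0 1;3 0 -24 0 0 0 1;4 0 -33 0 0 0 1;5 0 -38 0 0 0 1;5 0 -38.5 0 0 0 1;5 0 -38.5 0 0 0 1'; python3 -m jog '0 0 -0.5 0 0 0 1;0 0 -0.5 0 0 0 1'; python3 gap.py .0075
```

```text
time_s: 25.43
ee_pos: [0.4301, -0.0744, 0.028]
eef_rot: [-1.57, 0.002, -1.488]
force: [-0.1, -0.5, -2.4]
grip_width: 0.0135
time_s: 25.6
ee_pos: [0.4303, -0.0744, 0.0279]
eef_rot: [-1.57, 0.002, -1.488]
force: [0.4, 0.2, -2.7]
grip_width: 0.0138
[ 0.4303 -0.0744  0.0279]
SE near [-0.0846  0.4032] at -.07: 0.4090881217221847 ang 94.83801095863349 res 0.000148116908346263 y -0.033999999999999864 0.0380000000000002 -0.18313564352900144 0.03848158745045106
SE far [-0.0839  0.443 ] at -.07: 0.44885250413148636 ang 94.7961226721237 res 0.00016319336035330867 y -0.033999999999999864 0.0380000000000002 -0.18313564352900144 0.03848158745045106
board near [-0.0881  0.4472] at -.07: 0.4533860493346911 ang 95.0344691704762 res 0.0003862046079392001 y -0.11799999999999994 0.018000000000000183 -0.12232910881078386 0.06468723696689142
board far [-0.0793  0.5171] at -.07: 0.5226947503969332 ang 94.53555088109921 res 0.0002282691848577434 y -0.11799999999999994 0.018000000000000183 -0.12232910881078386 0.06468723696689142
```

```bash
python3 -m jog '2 0 0 0 0 0 1;3.5 0 0 0 0 0 1;3.5 0 -1 0 0 0 1;3.5 0 -1.2 0 0 0 1;3.5 0 -1.2 0 0 0 1' 10; python3 -m jog '1 0 0 0 0 0 1;1.5 0 0 0 0 0 1;1.5 0 0 0 0 0 1' 6
```

```text
time_s: 26.07
ee_pos: [0.434, -0.0745, 0.0269]
eef_rot: [-1.569, 0.002, -1.488]
force: [0.1, 1.5, 1.5]
grip_width: 0.0139
time_s: 26.32
ee_pos: [0.4343, -0.0744, 0.0268]
eef_rot: [-1.572, 0.002, -1.488]
force: [-11.7, -0.4, 10.0]
grip_width: 0.0139
```

```bash
python3 -m jog '-0.3 0 0 0 0 0 1;-0.3 0 0.3 0 0 0 0.9;-0.3 0 0.3 0 0 0 0.8;-0.3 0 0.3 0 0 0 0.6;-0.3 0 0.3 0 0 0 0.5;-0.3 0 0.3 0 0 0 0.5'; python3 -m jog '0 0 20 0 0 0 0.5;0 0 50 0 0 0 0.5;0 0 90 0 0 0 0.5;0 0 130 0 0 0 0.5;0 0 165 0 0 0 0.5;0 0 165 0 0 0 0.5'; python3 gap.py .0075
```

```text
time_s: 26.82
ee_pos: [0.4342, -0.0744, 0.0272]
eef_rot: [-1.572, 0.002, -1.488]
force: [0.8, 0.2, 0.1]
grip_width: 0.0357
time_s: 27.32
ee_pos: [0.4365, -0.0749, 0.1987]
eef_rot: [-1.562, -0.001, -1.488]
force: [-0.7, -0.7, 0.6]
grip_width: 0.047
[ 0.4355 -0.0747  0.1952]
SE near [-0.0659  0.4072] at -.07: 0.411837724093238 ang 93.77117751851257 res 4.8552620124653334e-05 y -0.033999999999999864 0.0380000000000002 -0.18286672614914662 0.03852514359012417
SE far [-0.0946  0.4462] at -.07: 0.4528330839980373 ang 95.4028171268642 res 6.714589457645914e-05 y -0.033999999999999864 0.0380000000000002 -0.18286672614914662 0.03852514359012417
board near [-0.0782  0.4476] at -.07: 0.4530487415228374 ang 94.47279417687793 res 0.0002623091780635245 y -0.11799999999999994 0.018000000000000183 -0.19884728806588922 0.06423480252798949
board far [-0.081   0.5166] at -.07: 0.5222195124132419 ang 94.63031834516245 res 0.00024246721267184856 y -0.11799999999999994 0.018000000000000183 -0.19884728806588922 0.06423480252798949
```

```bash
ls -t pics | head -1; cp pics/$(ls -t pics | head -1) pics/cur.png
```

```text
gap_2731.png
```

View pics/cur.png

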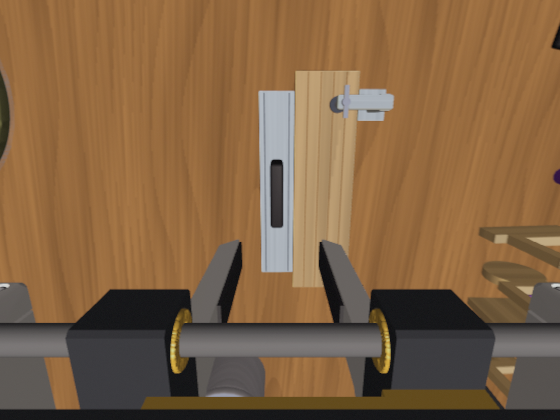

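Run:
```python
from h import *
np.set_printoptions(precision=4,suppress=True)
c=cam("wrist");
im=c["img"][85:290,250:310,::-1]; cv2.imwrite("pics/z1.png",cv2.resize(im,None,fx=6,fy=2.9,interpolation=cv2.INTER_NEAREST))
I=c["img"].astype(int); sat=I[...,0]-I[...,2]
L=[];Rr=[]
for v in range(98,266):
    row=sat[v]; s=[u for u in range(250,310) if row[u]<15]
    if s: L.append((v,min(s)));Rr.append((v,max(s)))
def xy(a,z,off): return np.array([ray(c,(u+off,v),z)[:2] for v,u in a])
for nm,a,off in (("near",L,-.5),("far",Rr,.5)):
    p=xy(a,.008,off); k=np.polyfit(p[:,1],p[:,0],1)
    for _ in range(4):
        r=abs(p[:,0]-np.polyval(k,p[:,1])); g=r<.0012; k=np.polyfit(p[g,1],p[g,0],1)
    print(nm,k,np.polyval(k,-.07),"ang",90-np.degrees(np.arctan(k[0])),g.mean())
m=masks_of("straightedge","wrist"); q=c["W"][m[0]["mask"]]; q=q[(q[:,2]<.012)&(q[:,2]>.004)]
print(cv2.minAreaRect((q[:,:2]*1000).astype(np.float32)))
```

```text
near [-0.0824  0.4067] 0.4124931553548917 ang 94.71240073851142 1.0
far [-0.0822  0.4466] 0.45238571401595307 ang 94.70184889068206 1.0
((432.53533935546875, -71.84109497070312), (40.598758697509766, 219.1054229736328), 4.384739398956299)
```

View pics/z1.png

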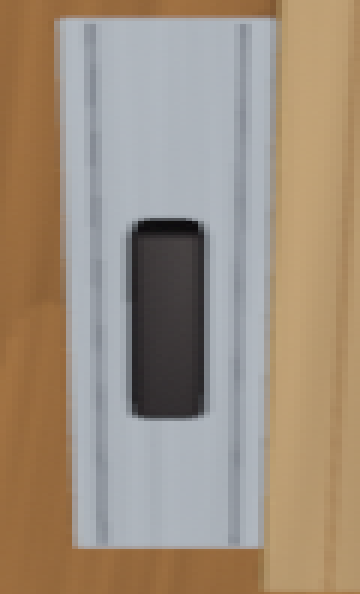

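```bash
python3 -m jog '0 20 20 0 0 0 0.5;0 55 40 0 0 0 0.5;-10 95 60 0 0 0 0.5;-20 135 60 0 0 0 0.5;-30 175 60 0 0 0 0.5;-40 215 60 0 0 0 0.5;-50 255 60 0 0 0 0.5;-50 295 60 0 0 0 0.5;-50 320 60 0 0 0 0.5;-50 320 60 0 0 0 0.5'; python3 -m jog '0 0 0 0 0 0 0.5;0 0 0 0 0 0 0.5;0 0 0 0 0 0 0.5;0 0 0 0 0 0 0.5;0 0 0 0 0 0 0.5;0 0 0 0 0 0 0.5'; python3 se.py top
python3 - <<'E'
from h import *
c=cam("top");cv2.imwrite("pics/f_t.png",cv2.resize(c["img"][80:320,110:450,::-1],None,fx=2.3,fy=2.3,interpolation=cv2.INTER_CUBIC))
c=cam("scene");cv2.imwrite("pics/f_s.png",cv2.resize(c["img"][120:330,150:450,::-1],None,fx=2.6,fy=2.6,interpolation=cv2.INTER_CUBIC))
W=c["W"]; np.set_printoptions(precision=4,suppress=True)
p=W[(abs(W[...,0]-.675)<.035)&(W[...,1]<-.05)&(W[...,1]>-.26)&(W[...,2]>.185)&(W[...,2]<.23)]
for y in (-.21,-.168,-.125,-.078):
    q=p[abs(p[:,1]-y)<.018]; print(y,len(q),np.percentile(q,[3,50,97],axis=0).round(4).tolist(),q[:,2].max())
E
```

```text
time_s: 28.3
ee_pos: [0.3829, 0.2491, 0.2494]
eef_rot: [-1.576, 0.002, -1.484]
force: [-0.1, -0.4, -0.8]
grip_width: 0.0467
time_s: 28.8
ee_pos: [0.3831, 0.2485, 0.2495]
eef_rot: [-1.575, 0.002, -1.485]
force: [1.1, -0.5, 0.0]
grip_width: 0.0471
top straightedge 0.82 base [434.5624 -73.7509 214.8459  39.8555  94.8364] 0.00840588074592957 grip [434.8302 -73.5115  69.2647  13.7403  94.998 ]
top board none
-0.21 121 [[0.6692, -0.2136, 0.1864], [0.6859, -0.207, 0.2035], [0.6974, -0.2035, 0.2177]] 0.2205322604181827
-0.168 130 [[0.6608, -0.1716, 0.1858], [0.6793, -0.1655, 0.2035], [0.6885, -0.1618, 0.2183]] 0.21971215030963664
-0.125 114 [[0.6602, -0.1274, 0.1856], [0.6755, -0.1215, 0.204], [0.6856, -0.1185, 0.2181]] 0.220399274541165
-0.078 121 [[0.6595, -0.08, 0.1868], [0.6755, -0.0734, 0.2054], [0.6856, -0.0709, 0.2182]] 0.21888663390444504
```

View pics/f_t.png

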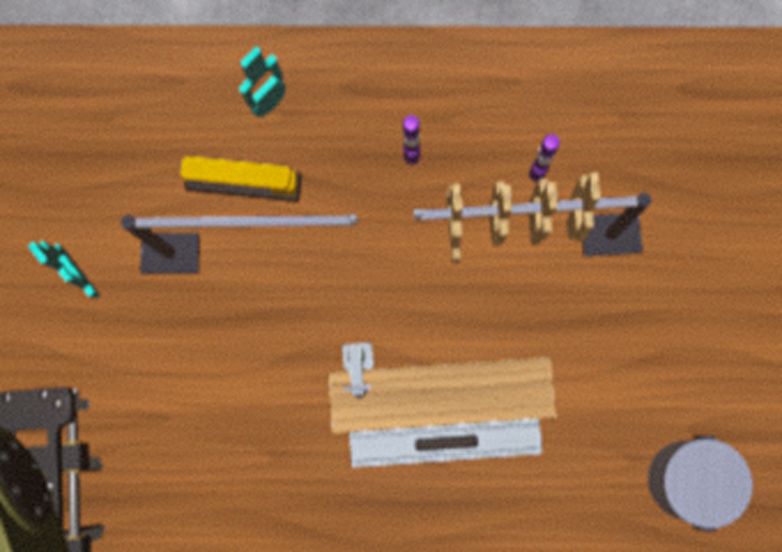

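View pics/f_s.png

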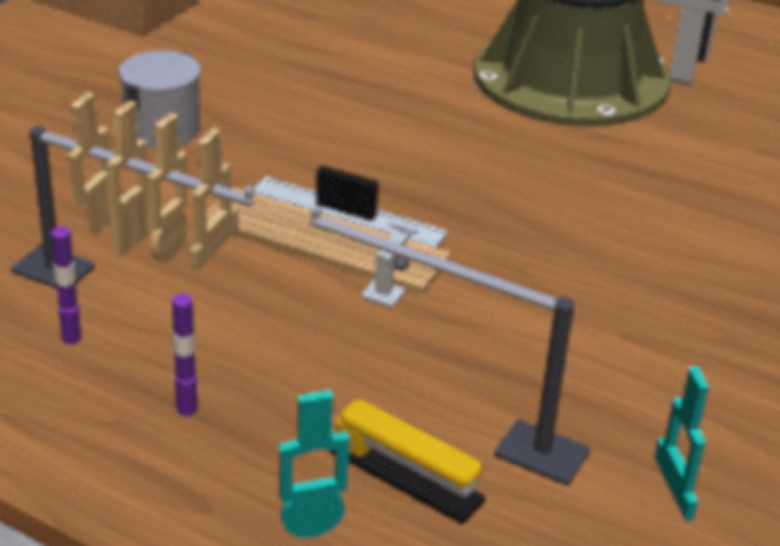

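Run:
```python
from station import *
print(hand_in())
```

```text
the job is handed in; nothing more can be done
None
```

The job is handed in after about 29 s on the robot's clock. I saw no knock to the straightedge at any point, and nothing else needed mending.

- **Templates:** All four templates present (strip, square, disc, bar) were lifted over both end stops, one at a time, onto the right-hand rail. The last pictures show them hanging separately there, about 45 mm apart with tab tops at the expected 0.218 m. The left-hand rail is empty.
- **Straightedge:** It lies flat along the front edge of the board, pushed on until it touched with about 12 N.
  - Its angle is 94.7°, against 94.5–95.0° for the board front in the wrist readings.
  - The gap measured about 0.5 mm, within measuring error.
  - It sits about 1 mm from the middle of the board's length.
- **Bystanders:** In the last pictures the tin, stapler, both pens and the turquoise look-alikes stand where they did at the start. I judged this by eye, without re-measuring them.

**Checks that failed or disagreed:**
- The board network found nothing in the top camera on the last check, so flushness rests on the wrist measurements.
- One depth-only fit of the straightedge's edges just after release was unreliable (93.8° and 95.4° for its two sides). An edge fit on the picture replaced it.
- The top and scene cameras differ from each other by about 4 mm, so I used the wrist readings for the final fits.

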